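Square the counting slides and hold the sprung magazine open

ROBOT

A 6-joint arm with a two-finger parallel gripper is mounted at the origin on the work surface. World frame = base frame: x ahead of the robot, y to its left, z up, the work surface at z = 0. Lengths are in m, angles in degrees, forces in N, time in s.
With the tool pointing down it reaches from about 0.375 to 0.75 m from the base axis. Payload 9 kg.
Tool frame: the origin (TCP) lies where the fingers leave the gripper's body, on its centre line; the fingertips stand 73 mm ahead of it and the grasp point (between the pads) lies 54 mm ahead of it (robot.tip_reach is the distance from the TCP to the fingertips, in m); z points along the fingers, y is the line along which they close (so a half turn about z gives the same grasp; the last joint's range is limited). The gripper opens to 85 mm and grips with 20 to 120 N. Pads are 22 mm wide; open, the fingers measure 114 mm over their backs; the gripper's body (76 mm by 85 mm) begins 54 mm behind the grasp point. The pads swing forward as they close: fully open they stand 13 mm farther back than shut.
Start: joints at [-78.478, 5.964, 5.575, 89.605, 0, 77.527], TCP at [0.244, -0.548, 0.304] pointing down, gripper open.
Joint ranges: [-171.21, 171.21], [-48.23, 106.86], [-62.78, 66.21], [-105.2, 120.99], [-86.42, 89.51], [-180, 180]. Speed limits (degrees/s): [127.2, 127.2, 147.25, 180, 180, 180].

INTERFACE

Orientations are given as [roll, pitch, yaw] about the fixed x, y, z axes, in that order (R = Rz(yaw) Ry(pitch) Rx(roll)).
In Python, from plant import robot gives the robot as it stands. Calls block until the motion is done:
- robot.move_pose(position, orientation): joint-space move of the TCP to a pose.
- robot.line_to(position, vel=0.15, rotation=None, guard=None): straight line of the TCP; rotation=None keeps the orientation; vel is the mean speed in m/s. With guard (N) it stops when the force on the tool has changed by that much, and returns True; else False.
- robot.goto_joints(angles): joint-space move.
- robot.set_gripper(opening): finger opening in m; the grip force is fixed at half the most; returns when the fingers have stopped.
- robot.pause(seconds).
- robot.ik(position, orientation): joint angles nearest the present ones, or None.
- robot.observe(): the state.
- robot.grab_frame(name): name is "side" or "top" or "wrist"; returns the picture (384x512x3 uint8, blue, green, red); there is no depth.
- robot.get_calibration(name): a dict with "vertical_fov" (degrees; the focal length in pixels is half the picture's height over the tangent of half this angle, whatever the lens; pixels are square), "cx", "cy" (the principal point, pixels), "rvec" (rotation vector, rad) and "tvec" (3), from world to camera coordinates, as OpenCV has them. Camera axes: x right, y down, z forward; pixel columns grow to the right and rows downward; lengths in m; the calibration is good to about 2 mm. A picture is of the moment at which its call begins: read the wrist's pose just before it. get_calibration takes no time and is no camera call; for the wrist camera it gives the pose at the moment of the call.
A pose or a line that the arm cannot do raises robot.IKError and nothing moves.
- robot.job_done(): hands the job in; it is judged then, once.
The state is a dict: "time": time; "q": joint angles; "qvel": joint speeds; "joint_torque": joint torques, N m; "tool_pos": TCP position; "tcp_rot": TCP orientation; "ft_force": force on the tool from outside, world axes, zero at the start; "torque": the same for the moment, N m; "gripper_width": finger opening in m; "gripper_force": force on a finger pad.
Only numpy, scipy, OpenCV 4.12 (cv2) and the standard library are available. Lean on these libraries where they do the work, as an engineer would, in place of code of your own. Each camera call takes 0.05 s, during which the arm holds its last target. There are 200 camera calls.

TASK

Get the slide reader ready for loading: first square up the ragged stack of five glass counting slides on the steel tray by tapping it into the corner, until every slide lies flush against both fences. Then pull the magazine's sprung rod out by its black knob until the red ring on it is level with the end of the barrel, and finish while still holding it there, so that a colleague can drop the squared stack into the open magazine. Leave everything else on the bench where it is.

Things in the scene. Friction and masses are not known exactly. Their poses are not given: they have to be found in the camera images.
- feeder: Fixed slide reader with magazine. x axis: the level direction in which the rod pulls OUT; z up. Origin on the table under the barrel's end face. Towards -x from it: spring barrel (26 mm across, black end collar 31 mm), aluminium rear wall (outer face 45 mm back, 76 mm high), open-topped slide channel (98 mm wide, 54 mm high), and from 170 mm back the ivory reader (205 x 200 mm, 187 mm high).
- barrel_end (a point): centre of the end face of the barrel's black collar, on the rod's axis, 50 mm above the table; its axes are the feeder's
- rod: The sprung steel rod (12 mm across) telescoping in the barrel: blue follower plate in the channel at one end, black knob at the other. Slides along the feeder's x only; its origin is the feeder's when in, at rest. An inner spring pulls it in: 3 N at rest, 8 N at the mark (1 N per 10 mm); let go, it runs back. Hard stop after 66 mm, 16 mm beyond the mark.
- rod_mark (a point): Middle of the red ring (3 mm wide) on the rod, on the axis. At rest it is hidden in the barrel, 50 mm behind barrel_end; the rod is out to its mark when this point is level with barrel_end, after 50 mm of pull. Axes as the feeder's.
- knob_neck (a point): Middle of the knob's neck, on the rod's axis, 50 mm above the table. The neck is 16 mm across and 30 mm long, between a shoulder disc (28 mm across) on the barrel side and an end rim (32 mm across, 8 mm thick); nothing stands beside, below or above it. At rest it lies 29 mm outside barrel_end.
- tray: Fixed steel squaring tray, 140 x 96 mm, origin on the table. Floor 5 mm thick. Two fences, tops 42 mm above the table, 4 mm thick, meet in its +x, +y corner: inner faces at x = 50 (end fence, y -62 to 34) and y = 30 mm (side fence, x -86 to 50). Open on its -x and -y sides. A raised bed carries the slides: top 17 mm above the table, x -22 to 50, y -3 to 30 mm.
- seat (a point): on the tray's bed at x = 12, y = 12.5, z = 17 mm in the tray's frame: where the centre of the slides' underside lies (in x and y) when they are flush with both fences; its axes are the tray's
- slide1: glass counting-chamber slide, 76 x 35 x 4 mm, about 27 g, pale green with a blue end band, number 1 from the bottom of the stack; origin at the centre of its underside, long side along its x, which runs roughly along the tray's x
- slide2: glass counting-chamber slide, 76 x 35 x 4 mm, about 27 g, pale green with a blue end band, number 2 from the bottom of the stack; origin at the centre of its underside, long side along its x, which runs roughly along the tray's x
- slide3: glass counting-chamber slide, 76 x 35 x 4 mm, about 27 g, pale green with a blue end band, number 3 from the bottom of the stack; origin at the centre of its underside, long side along its x, which runs roughly along the tray's x
- slide4: glass counting-chamber slide, 76 x 35 x 4 mm, about 27 g, pale green with a blue end band, number 4 from the bottom of the stack; origin at the centre of its underside, long side along its x, which runs roughly along the tray's x
- slide5: glass counting-chamber slide, 76 x 35 x 4 mm, about 27 g, pale green with a blue end band, number 5 from the bottom of the stack; origin at the centre of its underside, long side along its x, which runs roughly along the tray's x
- dish: bystander, loose, to be left alone: closed culture dish, clear with a pale pink disc inside, 60 mm across, 15 mm high; origin under its centre
- slide_box: bystander, loose, to be left alone: closed blue slide box, 100 x 85 x 36 mm; origin under its centre
- oil_bottle: bystander, loose, to be left alone: amber bottle with white cap, 48 mm across, 110 mm high; origin under its centre
- tip_box: bystander, loose, to be left alone: pipette tip box, grey with green lid, 120 x 80 x 67 mm; origin under its centre
- tube_rack: bystander, loose, to be left alone: white block, 50 x 120 mm, with four capped tubes, 76 mm high in all; origin under its centre
- pen_cup: bystander, loose, to be left alone: white cup with three pens, 76 mm across, about 140 mm high in all; origin under its centre
Things that resemble listed ones, but are neither listed nor needed, are in the scene too. Leave any yellow look-alike of the tray alone.

How it is judged:
By the outcome, as a careful person would: the job done as asked, in the order asked, and still so for the second after the job is handed in, while the arm keeps its last pose, push and grip.
It also fails if it takes over 64 s, if anything falls off the work surface, if the arm or the gripper's body presses on something with over 40 N, if the wrist force passes 120 N, or if a joint passes its speed limit or range.

## Working session

There is one attempt and no reset: what is moved stays moved. The work goes in short steps, each a Python script; the robot and the scene stay as the last script left them, time stands still between calls to the robot, and variables do not carry over. Pictures are saved under pics/ and viewed, at most 10 in all, crops included, and the job is handed in when it is done.

```bash
mkdir -p pics; ls; python3 - <<'E'
from plant import robot
import cv2
for n in("side","top"):
    f=robot.grab_frame(n); cv2.imwrite(f"pics/{n}0.png",f)
    c=robot.get_calibration(n); print(n,c)
a=cv2.imread("pics/side0.png");b=cv2.imread("pics/top0.png")
cv2.imwrite("pics/top0b.png",cv2.resize(b,(800,600)))
print(robot.observe())
E
```

```text
pics
side {'vertical_fov': 50.07758750705377, 'cx': 249.3025712597082, 'cy': 185.8678108326221, 'rvec': array([ 2.28554667, -0.47694695,  0.19926882]), 'tvec': array([-0.50473008,  0.10783095,  1.55372687])}
top {'vertical_fov': 51.19305253830939, 'cx': 257.21317714816485, 'cy': 183.84351843362813, 'rvec': array([ 2.15042784, -2.14331222,  0.12417691]), 'tvec': array([-0.11101947,  0.50954464,  1.28675555])}
{'time': 0.1, 'q': array([-7.84785834e+01,  5.99521246e+00,  5.53174259e+00,  8.96048442e+01,
       -1.04324523e-03,  7.75264821e+01]), 'qvel': array([ 0.05668567, -0.0888941 ,  0.11449629,  0.04411286,  0.01490133,
        0.02834926]), 'joint_torque': array([ 5.96540005e-03, -5.58208394e+01,  5.04718494e+01,  1.30935150e-02,
       -3.01009968e-04, -4.52567988e-06]), 'tool_pos': array([ 0.24395229, -0.5479326 ,  0.30320206]), 'tcp_rot': array([-1.79933073e+02, -1.37364174e-02,  2.39949271e+01]), 'ft_force': array([-0.35621977, -0.4032851 ,  0.2907211 ]), 'torque': array([0.0146708 , 0.03481978, 0.01805247]), 'gripper_force': 0.0, 'gripper_width': 0.08537502151731957}
```

View pics/top0b.png

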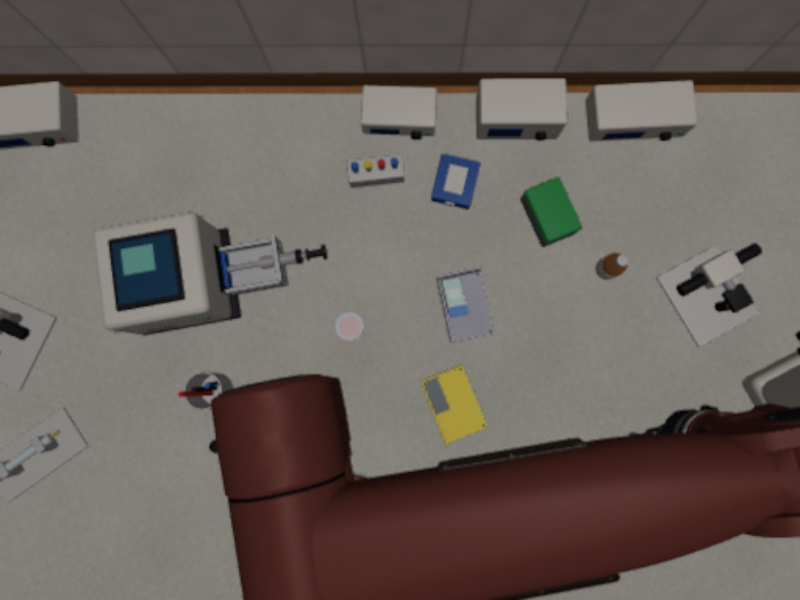

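View pics/side0.png

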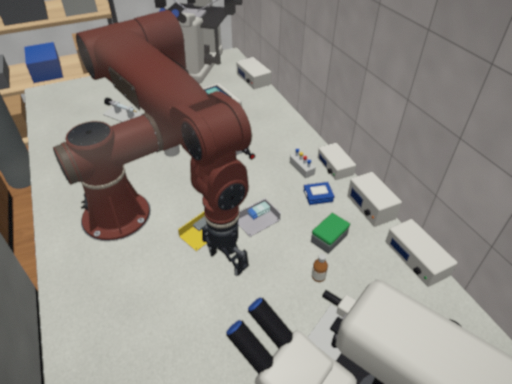

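The top view (800x600 scale) shows the steel tray with its slides at (465,305). The yellow look-alike is at (455,403). The feeder's knob is at (322,252), with its rod running right from the reader. The dish is at (349,326). In the side view, the steel tray is at (258,217).

```bash
cat > h.py <<'E'
from plant import robot
import numpy as np, cv2
from scipy.spatial.transform import Rotation as Ro
def cam(n):
    c=robot.get_calibration(n); f=192/np.tan(np.radians(c['vertical_fov']/2))
    return dict(K=np.array([[f,0,c['cx']],[0,f,c['cy']],[0,0,1]]),R=cv2.Rodrigues(c['rvec'])[0],t=np.array(c['tvec']).ravel())
def ray(c,uv):
    uv=np.atleast_2d(uv).astype(float)
    d=np.c_[uv,np.ones(len(uv))]@np.linalg.inv(c['K']).T@c['R']
    return -c['R'].T@c['t'],d
def onz(c,uv,z):
    o,d=ray(c,uv); return o+d*((z-o[2])/d[:,2])[:,None]
def proj(c,P):
    p=(np.atleast_2d(P)@c['R'].T+c['t'])@c['K'].T; return p[:,:2]/p[:,2:]
E
python3 - <<'E'
from h import *
c=cam("top"); s=1.5625
o,_=ray(c,[0,0]);print("cam",o)
T=dict(tray=[(440,275),(480,270),(492,332),(452,341)],knob=[(326,252)],collar=[(299,256)],rear=[(280,262)],box=[(455,181)],dish=[(349,326)])
for k,v in T.items(): print(k,onz(c,np.array(v)/s,{'knob':.05,'collar':.05,'tray':.01}.get(k,.03)).round(3).tolist())
cw=cam("wrist");ow,d=ray(cw,[256,192]);o=robot.observe()
R=Ro.from_euler('xyz',o['tcp_rot'],degrees=True).as_matrix()
print("wrist cam in tool",R.T@(ow-o['tool_pos']),R.T@d[0], "cam axes in tool",(R.T@cw['R'].T).round(2).tolist(),cw['K'][0,0])
E
```

```text
cam [ 0.33820854 -0.12939416  1.34036303]
tray [[0.54, -0.191, 0.01], [0.551, -0.277, 0.01], [0.418, -0.3, 0.01], [0.398, -0.216, 0.01]]
knob [[0.582, 0.05, 0.05]]
collar [[0.573, 0.107, 0.05]]
rear [[0.564, 0.15, 0.03]]
box [[0.742, -0.223, 0.03]]
dish [[0.428, 0.001, 0.03]]
wrist cam in tool [ 0.06875725  0.0006256  -0.06905867] [-0.28704919  0.00276462  0.9579954 ] cam axes in tool [[0.0, -0.96, -0.28], [1.0, 0.0, 0.0], [-0.0, -0.28, 0.96]] 340.6564612767503
```

```bash
python3 - <<'E'
from h import *
import pickle
for n,p,y in(("tray",[.49,-.245,.24],190),("knob",[.58,.07,.25],-80)):
    robot.move_pose(p,[180,0,y]); c=cam("wrist"); f=robot.grab_frame("wrist")
    cv2.imwrite(f"pics/w_{n}.png",f); pickle.dump(c,open(n+".pkl","wb"))
    if n=="tray":
        robot.pause(0)
o=robot.observe();print(o['time'],o['tool_pos'],o['q'])
a=cv2.imread("pics/w_tray.png")
cv2.imwrite("pics/w_tray2.png",cv2.resize(a,(800,600),interpolation=cv2.INTER_CUBIC))
cv2.imwrite("pics/w_knob2.png",cv2.resize(cv2.imread("pics/w_knob.png"),(800,600),interpolation=cv2.INTER_CUBIC))
E
```

```text
3.3667 [0.58009747 0.06881492 0.24994634] [-6.04761564e+00  2.96503755e+00 -3.17096234e+00  8.38666218e+01
 -1.28969734e-02 -1.05883915e+02]
```

View pics/w_tray2.png

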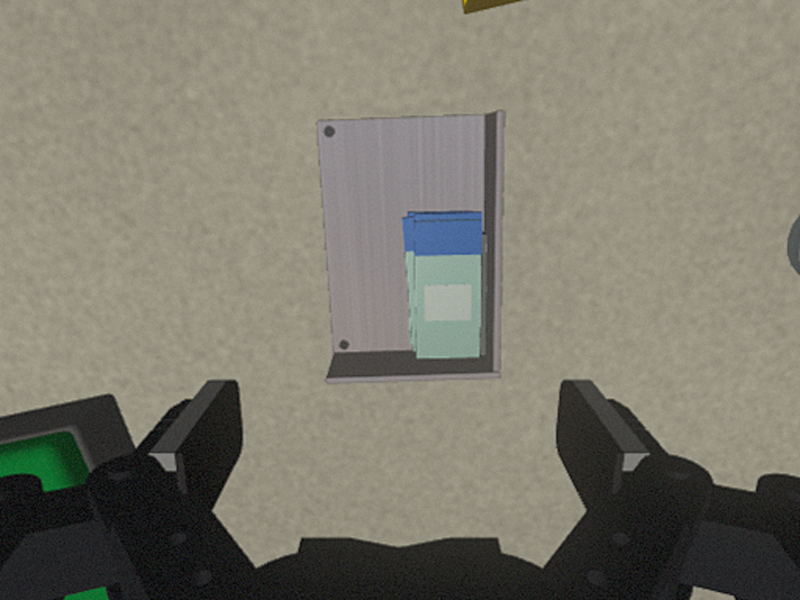

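View pics/w_knob2.png

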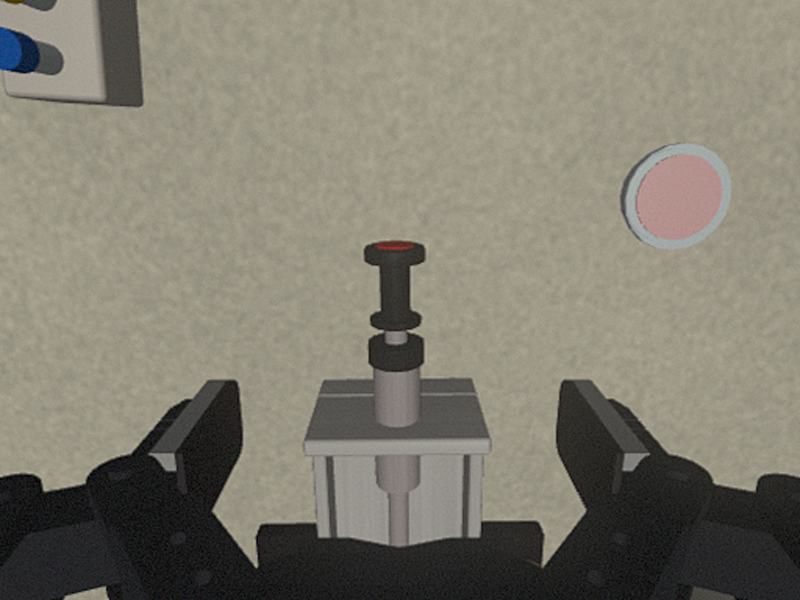

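The tray crop (800x600) shows the steel tray's fence-top outer corners at (503,111), (499,376) and (328,381), and the ragged stack at about (445,285). The yellow look-alike's edge is only just visible, at the top. The knob crop shows the rim at (395,252), the shoulder at (395,320) and the collar face at about (397,345). Next I'll refine these by segmentation and check the sizes.

```bash
cat > meas.py <<'E'
from h import *
import pickle
c=pickle.load(open("tray.pkl","rb")); s=1.5625
P=onz(c,np.array([(503,111),(499.5,376.5),(328,382)])/s,.042)
print("fence lens (want 140, 96):",np.linalg.norm(P[1]-P[0]),np.linalg.norm(P[2]-P[1]))
ex=(P[1]-P[0])[:2]; ey=(P[1]-P[2])[:2]
a1=np.degrees(np.arctan2(ex[1],ex[0]));a2=np.degrees(np.arctan2(ey[1],ey[0]))-90
L=np.array([[54,34],[-86,34],[54,-62]])/1000; W=P[[1,0,2],:2]
H=(L-L.mean(0)).T@(W-W.mean(0)); th=np.arctan2(H[0,1]-H[1,0],H[0,0]+H[1,1])
Rm=np.array([[np.cos(th),-np.sin(th)],[np.sin(th),np.cos(th)]]); t=W.mean(0)-Rm@L.mean(0)
print("angles",a1,a2,np.degrees(th),"origin",t,"resid mm",((L@Rm.T+t-W)*1000).round(1).tolist())
f=cv2.imread("pics/w_tray.png");hsv=cv2.cvtColor(f,cv2.COLOR_BGR2HSV)
for n,lo,hi in(("blue",(100,120,60),(125,255,255)),("green",(60,25,110),(95,140,255))):
    m=cv2.inRange(hsv,lo,hi); m[:, :240]=0
    k=max(cv2.findContours(m,0,2)[0],key=cv2.contourArea); b=cv2.boxPoints(cv2.minAreaRect(k))
    q=onz(c,b,.037); print(n,((q[:,:2]-t)@Rm*1000).round(1).tolist())
np.save("tray.npy",[t[0],t[1],th])
c=pickle.load(open("knob.pkl","rb")); f=cv2.imread("pics/w_knob.png"); g=f.max(2)
# dark silhouette of knob: left/right edges per row -> axis
mid=[]
for r in range(172,196):
    x=np.where(g[r,225:280]<70)[0]+225
    if len(x)>6: mid.append(((x[0]+x[-1])/2,r,x[-1]-x[0]+1))
mid=np.array(mid); A=onz(c,mid[:,:2],.05)
p=np.polyfit(A[:,1],A[:,0],1); print("neck x=a*y+b",p,"width px",mid[::5,2])
print("rows",[(r,int(g[r,253]),int(g[r,243]),int(g[r,240]),int((g[r,228:278]<70).sum())) for r in range(150,240,2)])
q=onz(c,np.array([(395,263),(395,312),(396,328),(397,334),(397,364)])/s,.05);print(q.round(4).tolist())
E
python3 meas.py
```

```text
fence lens (want 140, 96): 0.13759607350835182 0.09393942884816958
angles 12.261610555803735 11.966243134022307 12.226011440573574 origin [ 0.48773734 -0.22666767] resid mm [[0.5, 0.8], [-1.9, 0.4], [1.4, -1.1]]
blue [[-37.4, -16.0], [-35.8, 23.8], [-13.9, 23.9], [-15.5, -16.8]]
green [[-17.1, -15.9], [-15.6, 23.1], [44.0, 23.2], [42.4, -18.1]]
neck x=a*y+b [-0.18555252  0.59423306] width px [19. 18. 18. 18. 18.]
rows [(150, 156, 159, 155, 0), (152, 157, 160, 156, 0), (154, 102, 136, 167, 0), (156, 90, 92, 67, 6), (158, 154, 142, 64, 13), (160, 64, 55, 53, 39), (162, 67, 54, 59, 39), (164, 65, 48, 58, 38), (166, 60, 55, 55, 37), (168, 61, 48, 50, 33), (170, 57, 50, 152, 19), (172, 56, 54, 159, 19), (174, 60, 45, 155, 19), (176, 56, 73, 161, 18), (178, 54, 74, 156, 18), (180, 57, 81, 160, 18), (182, 56, 77, 158, 18), (184, 58, 77, 164, 18), (186, 58, 77, 159, 18), (188, 59, 107, 155, 18), (190, 52, 107, 157, 18), (192, 58, 108, 154, 18), (194, 50, 106, 157, 18), (196, 57, 104, 160, 18), (198, 55, 130, 159, 19), (200, 53, 41, 51, 27), (202, 58, 48, 51, 32), (204, 56, 53, 52, 32), (206, 49, 52, 47, 31), (208, 57, 53, 43, 30), (210, 50, 35, 139, 22), (212, 133, 170, 160, 0), (214, 139, 52, 103, 9), (216, 141, 49, 47, 17), (218, 140, 52, 48, 21), (220, 108, 50, 51, 26), (222, 48, 51, 43, 35), (224, 50, 50, 48, 35), (226, 53, 54, 52, 35), (228, 51, 48, 50, 35), (230, 54, 46, 48, 35), (232, 54, 47, 47, 34), (234, 51, 49, 44, 30), (236, 47, 48, 98, 21), (238, 111, 120, 101, 0)]
[[0.5828, 0.0593, 0.05], [0.5782, 0.0855, 0.05], [0.5762, 0.0943, 0.05], [0.5751, 0.0976, 0.05], [0.5721, 0.1148, 0.05]]
```

```bash
python3 - <<'E'
from h import *
import pickle
c=pickle.load(open("knob.pkl","rb"))
print(c['R'].T@-c['t'])
f=cv2.imread("pics/w_knob.png")
k=f[140:245,205:300]; cv2.imwrite("pics/kz.png",cv2.resize(k,(570,600*105//100),interpolation=cv2.INTER_CUBIC)[:600])
u=np.array([np.cos(np.radians(-79.49)),np.sin(np.radians(-79.49))])
for r,z in((159,.066),(169,.066),(200,.064),(211,.064),(222,.0655),(237,.0655)):
    p=onz(c,[253,r],z)[0];print(r,z,p.round(4),"s",(p[:2]@u*1000).round(1))
print("disc/collar widths mm",[ (np.linalg.norm(onz(c,[a,r],z)-onz(c,[b,r],z))*1000).round(1) for r,a,b,z in((164,233,272,.05),(226,235,270,.05),(204,237,269,.05),(184,244,262,.05))])
E
```

```text
[ 0.59121747 -0.00086827  0.3190067 ]
159 0.066 [0.5843 0.0486 0.066 ] s 58.8
169 0.066 [0.583  0.0562 0.066 ] s 51.1
200 0.064 [0.5787 0.0813 0.064 ] s 25.6
211 0.064 [0.5772 0.0903 0.064 ] s 16.5
222 0.0655 [0.5757 0.099  0.0655] s 7.7
237 0.0655 [0.5734 0.1117 0.0655] s -5.3
disc/collar widths mm [np.float64(31.4), np.float64(29.7), np.float64(26.7), np.float64(14.7)]
```

View pics/kz.png

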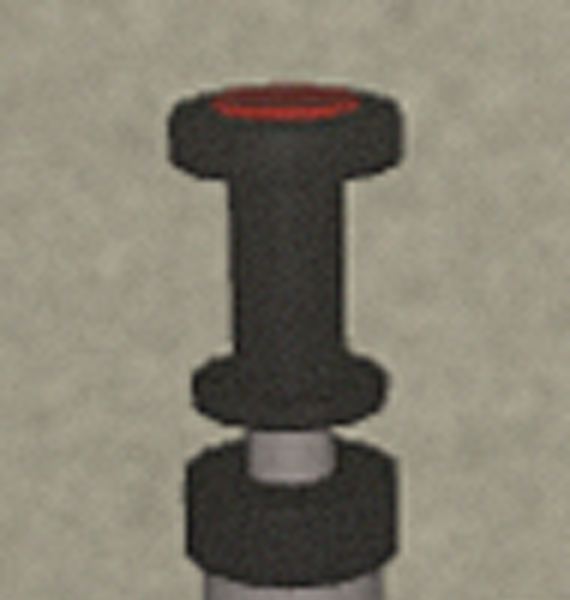

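The enlarged crop shows the rim's inner edge at about row 169, the shoulder at rows 200–211 and the collar face at about row 221. The knob is free-standing, and its neck middle is about 35 mm along the axis. Next I'll square the stack.

```bash
python3 - <<'E'
from h import *
import pickle
c=pickle.load(open("knob.pkl","rb"))
A=onz(c,np.array([(395,255),(395.2,290),(396.8,395),(399,515)])/1.5625,.05)
d=A[0]-A[-1];print("axis deg by pts",[np.degrees(np.arctan2(*(A[0]-a)[1::-1])).round(2) for a in A[1:]])
tx,ty,th=np.load("tray.npy"); Rm=np.array([[np.cos(th),-np.sin(th)],[np.sin(th),np.cos(th)]])
w=lambda x,y,z:[*(Rm@[x/1e3,y/1e3]+[tx,ty]),z]
inv=lambda p:((np.array(p[:2])-[tx,ty])@Rm*1000).round(1)
yaw=np.degrees(th)
robot.set_gripper(0.0); print("tip",robot.tip_reach)
zl=robot.tip_reach+.011
robot.move_pose(w(-68,8,.18),[180,0,yaw+180]); robot.line_to(w(-68,8,zl),vel=.12)
print("x push",robot.line_to(w(-32,8,zl),vel=.025,guard=8)); o=robot.observe(); print(inv(o['tool_pos']),o['tool_pos'][2],o['ft_force'].round(1))
robot.line_to(w(-68,8,zl),vel=.1)
robot.line_to(w(-68,8,.18),vel=.2)
robot.move_pose(w(12,-46,.18),[180,0,yaw+90]); robot.line_to(w(12,-46,zl),vel=.12)
print("y push",robot.line_to(w(12,-10,zl),vel=.025,guard=8)); o=robot.observe(); print(inv(o['tool_pos']),o['ft_force'].round(1))
robot.line_to(w(12,-46,zl),vel=.1); robot.line_to(w(12,-46,.18),vel=.2)
robot.move_pose([.49,-.245,.24],[180,0,190])
pickle.dump(cam("wrist"),open("t1.pkl","wb")); f=robot.grab_frame("wrist"); cv2.imwrite("pics/t1.png",f)
cv2.imwrite("pics/t1z.png",cv2.resize(f[60:260,190:340],(600,800),interpolation=cv2.INTER_CUBIC)[:600])
print(robot.observe()['time'])
E
```

```text
axis deg by pts [np.float64(-79.9), np.float64(-79.49), np.float64(-79.35)]
tip 0.0726
x push True
[-36.5   8.4] 0.08314060986949356 [ 1.2  0.2 -0.2]
y push True
[ 12.  -15.4] [ 0.9 -1.8  1.2]
14.6917
```

View pics/t1z.png

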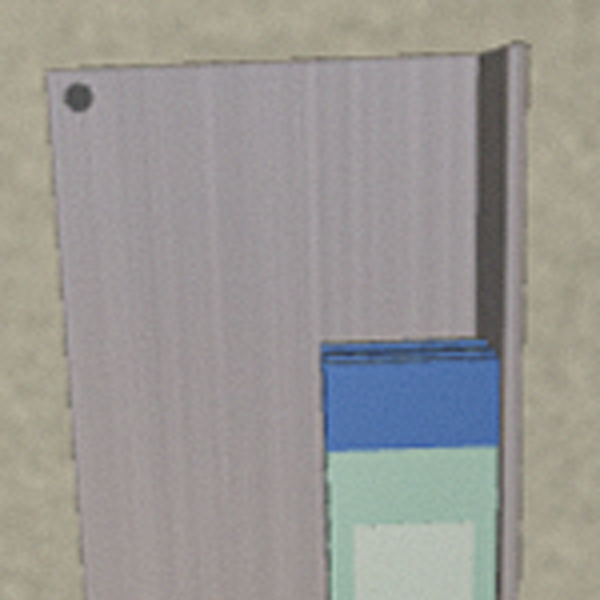

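The crop shows the stack flush against the side fence at about column 500, with small steps at its -x end (rows 340–362). The first pass is good, so I'll tap a second round and check.

```bash
python3 - <<'E'
from h import *
import pickle
tx,ty,th=np.load("tray.npy"); Rm=np.array([[np.cos(th),-np.sin(th)],[np.sin(th),np.cos(th)]])
w=lambda x,y,z:[*(Rm@[x/1e3,y/1e3]+[tx,ty]),z]
inv=lambda p:((np.array(p[:2])-[tx,ty])@Rm*1000).round(1)
yaw=np.degrees(th); zl=robot.tip_reach+.011
def tap(a,b,y,n):
    robot.move_pose(w(*a,.15),[180,0,yaw+y]); robot.line_to(w(*a,zl),vel=.15)
    for i in range(n):
        g=robot.line_to(w(*b,zl),vel=.025,guard=12); o=robot.observe(); print(g,inv(o['tool_pos']),o['ft_force'].round(1)); robot.pause(.1)
        robot.line_to(w(*a,zl),vel=.1)
    robot.line_to(w(*a,.15),vel=.2)
tap((-46,8),(-32,8),180,1)
tap((12,-26),(12,-11),90,1)
tap((-46,8),(-32,8),180,1)
tap((12,-26),(12,-11),90,1)
robot.move_pose([.46,-.25,.26],[180,0,190])
pickle.dump(cam("wrist"),open("t2.pkl","wb")); f=robot.grab_frame("wrist"); cv2.imwrite("pics/t2.png",f)
cv2.imwrite("pics/t2z.png",cv2.resize(f[110:290,210:350],(466,600),interpolation=cv2.INTER_CUBIC))
print(robot.observe()['time'])
E
```

```text
True [-35.2   7.8] [-0.5  0.3 -0.2]
True [ 12.3 -15.4] [ 0.4 -1.9  0.4]
True [-35.2   7.9] [-0.   0.4 -1.2]
True [ 12.3 -15.4] [ 0.2 -2.2  1.7]
28.5917
```

View pics/t2z.png

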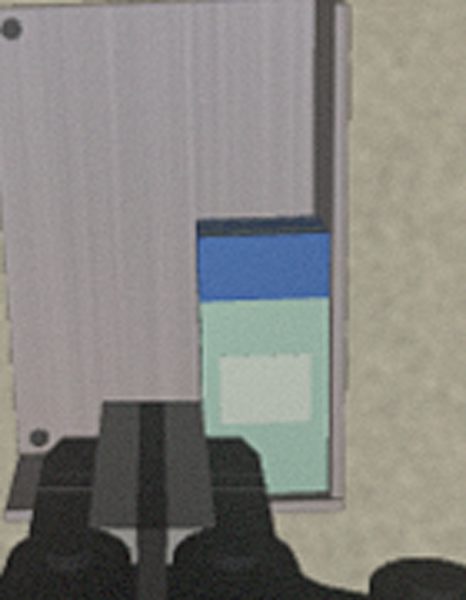

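The stack's ends are now level and flush: one uniform dark end face at rows 220–235, and the right edge at the side fence. The repeat taps stopped at the same positions each time. On to the knob: grasp, pull most of the way and look.

```bash
python3 - <<'E'
from h import *
import pickle
a=np.radians(-79.45); u=np.array([np.cos(a),np.sin(a),0])
y0=.085; P=np.array([-.18555*y0+.59423,y0,0]); P=P+u*(.0352-P@u); print(P)
T=lambda s,z:P+u*s/1e3+[0,0,z]
rot=[180,0,100.55]
robot.move_pose(T(0,.2),rot); robot.set_gripper(.06)
print("touch",robot.line_to(T(0,.104),vel=.1,guard=8))
robot.set_gripper(0.0); o=robot.observe(); print(o['gripper_width'],o['gripper_force'],o['ft_force'].round(1))
p0=o['tool_pos']; np.save("grasp.npy",[p0,u])
robot.line_to(p0+u*.048,vel=.06); robot.pause(.2); o=robot.observe()
print((o['tool_pos']-p0)@u,o['ft_force'].round(1),o['ft_force']@u,o['time'],o['gripper_width'])
pickle.dump(cam("wrist"),open("k1.pkl","wb")); f=robot.grab_frame("wrist"); cv2.imwrite("pics/k1.png",f)
cv2.imwrite("pics/k1z.png",cv2.resize(f,(800,600),interpolation=cv2.INTER_CUBIC))
E
```

```text
[0.58081122 0.07236607 0.        ]
touch False
0.014176411489107147 58.4260618686676 [4.  1.9 0.5]
0.04674480498215055 [2.4 6.9 1.5] -6.386789818950977 33.8417 0.014302074382908887
```

View pics/k1z.png

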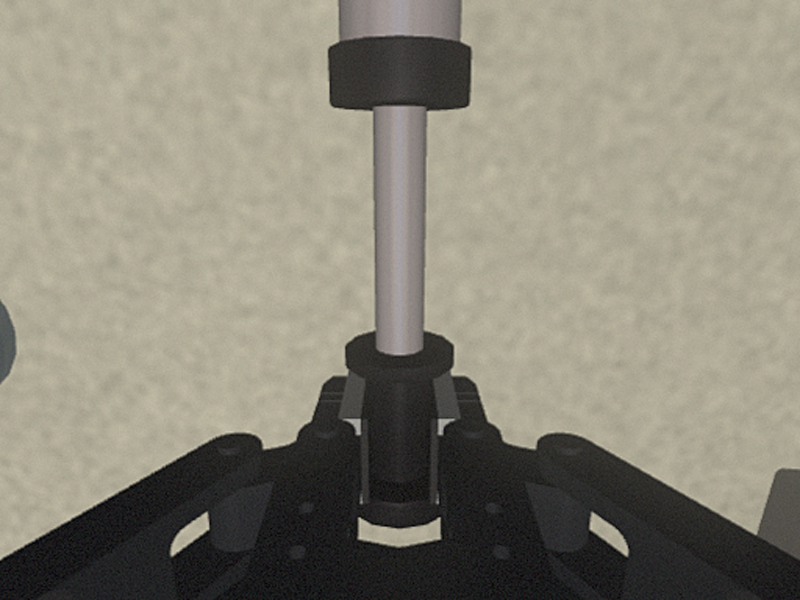

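The picture shows the rod held on its neck. The collar face meets the rod at about row 106, and no red is visible yet at 46.7 mm of tool travel. I'll creep out, measuring the visible red strip (1.5 mm means level).

```bash
cat > look.py <<'E'
from h import *
def look(name):
    p0,u=np.load("grasp.npy"); c=cam("wrist"); o=robot.observe(); f=robot.grab_frame("wrist"); cv2.imwrite(f"pics/{name}.png",f)
    st=f[40:150,250:263].astype(float).mean(1); red=st[:,2]-st[:,1]; g=st.max(1)
    r=np.where(red>30)[0]+40
    rod=np.where((g>90))[0]+40   # bright (rod or ring)
    s=lambda v:(onz(c,[256,v],.056)[0]@u)*1e3
    print(name,"travel",((o['tool_pos']-p0)@u*1e3).round(2),"pull N",(-o['ft_force']@u).round(1),"red rows",(r[0],r[-1]) if len(r) else None, "red mm",(s(r[-1]+.5)-s(r[0]-.5)).round(2) if len(r) else 0,"mm/px",(s(71)-s(70)).round(3),o['time'])
    return f,st
E
python3 - <<'E'
from look import *
p0,u=np.load("grasp.npy")
for k in (49.5,50.5,51.5,52.5):
    robot.line_to(p0+u*k/1e3,vel=.03); robot.pause(.3); f,st=look(f"k_{k}")
    print(st[20:45].astype(int).tolist() if k in(51.5,) else "")
    robot.pause(0)
    r=(st[:,2]-st[:,1]>30).sum()
    if r>=4: break
E
```

```text
k_49.5 travel 48.23 pull N 7.5 red rows None red mm 0 mm/px 0.31 34.4417

k_50.5 travel 49.18 pull N 7.8 red rows (np.int64(59), np.int64(60)) red mm 0.61 mm/px 0.31 35.0417

k_51.5 travel 50.16 pull N 8.4 red rows (np.int64(56), np.int64(60)) red mm 1.52 mm/px 0.31 35.6417
[[16, 22, 189], [144, 145, 161], [156, 157, 156], [149, 151, 156], [149, 150, 158], [149, 150, 159], [149, 150, 158], [149, 150, 157], [150, 150, 158], [149, 150, 158], [150, 152, 159], [149, 151, 158], [149, 151, 158], [150, 151, 159], [149, 151, 159], [149, 151, 158], [150, 151, 159], [151, 151, 159], [149, 151, 159], [150, 152, 160], [150, 152, 159], [149, 150, 159], [150, 152, 160], [151, 152, 160], [149, 151, 158]]
```

```bash
python3 - <<'E'
from look import *
robot.pause(.5); f,st=look("fin"); t=robot.grab_frame("top")
a=cv2.resize(f[20:140,200:320],(400,400),interpolation=cv2.INTER_CUBIC)
b=cv2.resize(t[130:290,180:340],(400,400),interpolation=cv2.INTER_CUBIC)
cv2.imwrite("pics/finz.png",np.hstack([a,b]))
E
```

```text
fin travel 50.16 pull N 6.6 red rows (np.int64(56), np.int64(60)) red mm 1.52 mm/px 0.31 36.1917
```

View pics/finz.png

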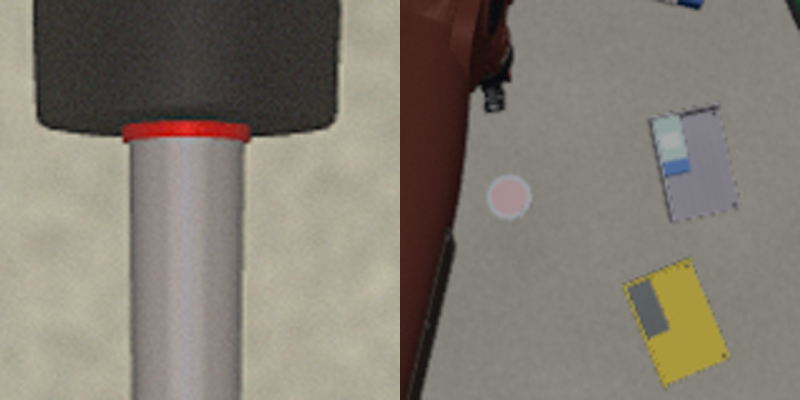

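The left half shows the red ring half out of the collar (rows 122–140), so it is level with the barrel end. The right half shows the stack in the tray's corner at (670,143), with the dish still in place. I'll hand it in while holding the rod.

```bash
python3 -c "
from plant import robot
print(robot.job_done())"
```

```text
the job is handed in; nothing more can be done
None
```

The job is handed in: the five slides look flush against both fences in the pictures, and the gripper is holding the rod with its red ring level with the barrel end (50.2 mm of pull, at about 36 s of the 64 s limit).

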